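# Brake, load and free the decorating turntable

### The job

Swing the decorating turntable's ratchet brake lever round to the notch marked by the red clip and let go, so that the ratchet holds it there. With the brake still on, stand the custard cup upright on the middle of the platter (within the inner ring) and let go; then press the blue release button so that the lever springs back to off and the platter is free again, the cup still standing on it. Leave the tape roll and the ring cutter where they are.

Things in the scene. Friction and masses are not known exactly. Their poses are not given: they have to be found in the camera images.
- lever (a joint): Brake lever's swing about its upright pivot, rad: 0 = off, grows clockwise seen from above; end stop 1.12. A one-way ratchet holds it at 0.24, 0.48, 0.72 and 0.96: it clicks in as the lever passes, and a lever let go between notches springs back to the last one passed. So swing it 0.05 to 0.12 past the wanted notch and let go. It goes back only by the release button. A spring pulls it to off.
- lever_knob (a point): Black upright round knob near the lever's end, 24 mm across, 54 to 92 mm above the worktop; this point is on its axis, 73 mm above the worktop, 110 mm from the pivot. Pinch it from above or push it sideways; it takes 2 to 7 N. The steel lever bar (14 mm thick, top 50 mm above the worktop) runs from below it to the pivot.
- lever_pointer (a point): Tip of the yellow pointer at the lever's end, 130 mm from the pivot, 20 mm beyond the knob's axis, 42 mm above the worktop. When the lever rests in a clip's notch, the tip is about 18 mm short of the clip's centre, in line with it and the pivot; a neighbouring clip is then about 37 mm away.
- red_clip: Red round clip, 17 mm across, 12 mm high, fixed on the brake's notch scale 148 mm from the lever's pivot, in line with the lever when it rests at one of the notches 0.48, 0.72 or 0.96 (two white clips of the same shape mark the other two). Origin: centre of its underside, 12 mm above the worktop.
- stand: Fixed stand of turntable and brake: white foot, grey brake base (250 x 170 mm, 12 mm thick), dark ratchet housing (62 x 96 mm, top 62 mm above the worktop). Origin on the platter's axis at worktop height, z up. In its frame, in m, the lever's pivot is at (0, -0.155), the release button at (0.056, -0.155), and the knob with the lever off at (-0.097, -0.208).
- platter (a joint): Platter's angle about its upright axis, rad; any value; turns freely when the brake is off; a brake shoe rubs on its rim when the lever is set.
- platter_centre (a point): Centre of the top of the round aluminium platter, 170 mm across, top 62 mm above the worktop, with two thin dark rings of 72 and 120 mm diameter on it.
- cup_centre (a point): Custard cup (pleated cream paper cup of set custard, 58 mm across the rim, narrower below, 43 mm high, about 75 g, loose), standing upright on the worktop on the side of the platter away from the brake; this point is on its axis, 21 mm above its underside. Grip it across the side wall.
- button_top (a point): Centre of the top of the blue round release button, 27 mm across, 79 mm above the worktop (17 mm above its dark housing).
- release_button (a joint): Release button's travel down, m: 0 = up, 0.009 = fully down; spring 2.4 N at first, 6 N when down. Pressed about 0.005 or more it frees the lever, which springs back to 0 within about a second while the button is held down; pressed less it may drop a notch. It also dips by itself as the lever clicks over the notches.
- tape_roll: Bystander: roll of masking tape, 82 mm across, 24 mm high, loose; origin at the centre of its underside.
- ring_cutter: Bystander: small steel ring cutter, 55 mm across, 31 mm high, loose; origin at the centre of its underside.
- custard_cup: The same custard cup; origin at the centre of its underside.
Not all that is in view belongs to the job. What is meant by the custard_cup is not purple or turquoise, and is the larger of those in its own colour.

How it is judged:
By the outcome, as a careful person would: the job done as asked, in the order asked, and still so for the second after the job is handed in, with the robot touching nothing.
It also fails if it takes over 69 s, if anything falls off the work surface, if the arm or the gripper's body presses on something with over 40 N, if the wrist force passes 120 N, or if a joint passes its speed limit or range.

### The arm

A 6-joint arm with a two-finger parallel gripper is mounted at the origin on a cart in front of the work surface, level with it; the furniture and walls round the work are solid. World frame = base frame: x ahead of the robot, y to its left, z up, the work surface at z = 0. Lengths are in mm, angles in rad, forces in N, time in s.
With the tool pointing down it reaches from about 350 to 725 mm from the base axis. Payload 4.3 kg.
Tool frame: the origin (TCP) lies at the very end of the fingers, on their centre line; the grasp point (between the pads) lies 19 mm behind it (grasp_offset is the distance from the TCP to the grasp point, in mm); x points along the fingers, y is the direction in which the jaws open and shut, and the axes are right-handed (so a half turn about x gives the same grasp; the last joint's range is limited). The gripper opens to 85 mm and grips with 20 to 120 N. Pads are 22 mm wide; open, the fingers measure 114 mm over their backs; the gripper's body (76 mm by 85 mm) begins 54 mm behind the grasp point. The pads swing forward as they close: fully open they stand 13 mm farther back than shut.
Start: joints at [-1.392, 0.377, 0.081, 1.274, 0, 1.46], TCP at [163.772, -551.222, 231.329] pointing down, gripper open.
Joint ranges: [-2.72, 2.72], [-0.84, 1.66], [-1.02, 1.22], [-1.77, 2.12], [-1.37, 1.28], [-3.14, 3.14]. Speed limits (rad/s): [2.57, 2.57, 3.14, 3.14, 3.14, 3.14].

### API

Orientations are given as [roll, pitch, yaw] about the fixed x, y, z axes, in that order (R = Rz(yaw) Ry(pitch) Rx(roll)).
In Python, from station import read_state, snapshot, close_job, grasp_offset gives the robot as it stands.
- The arm moves only by the tool play_rows, never from a script. Its argument "rows" is one flat list of numbers, 7 for each row, row after row: the shift along the tool's x, y, z in mm, then the turn, a rotation vector about the tool's x, y, z in rad, then the finger opening in mm, from 0 to 85.4. In form: [dx, dy, dz, ax, ay, az, grip, dx, dy, dz, ax, ay, az, grip, ...]. A call has 1 to 20 rows; each row is the pose to reach, as a shift and turn from the pose measured when the call began, along the tool's axes at that moment; what a row does not reach only later rows make up. A row lasts 1/12 s, in which the tool goes at most 41.7 mm and 7.16 degrees, less where a joint would pass 70% of its speed; a pose out of reach is approached as far as the arm can. A call with a gripper value outside its range is refused whole. The fingers move at their own pace and stop on an object; "newtons" is the grip in N (left out, the last holds). Time passes only in rows, so rows that repeat a pose let the fingers close. It gives the time, the measured TCP pose, the force and the opening at its end, in the units of the state.
- read_state(): the state, without advancing time (a new reading comes with each control period).
- snapshot(name): name is "scene" or "top"; returns a dict with "pixels" (480x640x3 uint8, red, green, blue), "fx", "fy", "cx", "cy" (pixels), "D" ([k1, k2, p1, p2, k3] as OpenCV has them; the pictures are not rectified), "R" (3x3) and "t" (3): a world point X has camera coordinates R X + t. Camera axes: x right, y down, z forward; pixel columns grow to the right and rows downward; lengths in mm; the calibration is good to about 2 mm. A picture is of the moment at which its call begins. There is no depth.
- close_job(): hands the job in, once; it reports no verdict.
The state is a dict: "time_s": time; "joint_positions": joint angles; "dq": joint speeds; "joint_efforts": joint torques, N m; "ee_pos": TCP position; "tool_rot": TCP orientation; "contact_force": force on the tool from outside, world axes, zero at the start; "moment": the same for the moment, N m; "grip_width": opening from 0.0 (shut) to 1.0 (fully open).
Only numpy, scipy, OpenCV 4.12 (cv2) and the standard library are available. Lean on these libraries where they do the work, as an engineer would, in place of code of your own. Each camera call takes 0.05 s, during which the arm holds its last target.

## Working session

There is one attempt and no reset: what is moved stays moved. The work goes in short steps, Python scripts to look and compute and a tool call to move; the robot and the scene stay as the last step left them, time stands still between calls to the robot, and variables do not carry over. Pictures are saved under pics/ and viewed, and the job is handed in when it is done.

Besides the shell and the picture viewer there is one more tool, called after "Request:" as name(argument=value, ...) on one line, values as JSON. play_rows: Moves the arm, as the interface text tells. Its arguments: {"type":"object","properties":{"rows":{"type":"array","items":{"type":"number"}},"newtons":{"type":"number"}},"required":["rows"]}

```bash
ls; mkdir -p pics; python3 - <<'E'
from station import *
import cv2,numpy as np
print(read_state()); print(grasp_offset)
for n in ["scene","top"]:
    s=snapshot(n); cv2.imwrite(f"pics/{n}0.png",s["pixels"][:,:,::-1])
    print(n,{k:np.round(v,4).tolist() for k,v in s.items() if k!="pixels"})
E
```

```text
pics
{'time_s': 0.0, 'joint_positions': array([-1.39226884e+00,  3.78057337e-01,  7.96213732e-02,  1.27442147e+00,
       -8.14378308e-06,  1.46049771e+00]), 'dq': array([ 0.00091694,  0.00019926,  0.00021217,  0.00037357,  0.00064104,
       -0.00032771]), 'joint_efforts': array([-7.99401259e-04, -4.63599837e+01,  2.69877917e+01,  2.08333042e-02,
       -1.18234616e-04, -9.63235721e-06]), 'ee_pos': array([ 163.66029624, -550.51970278,  230.36241505]), 'tool_rot': array([-1.6771438 ,  1.5687352 ,  1.75327496]), 'contact_force': array([ 0.32241297,  1.33948398, -0.59015394]), 'moment': array([-0.06550893,  0.01854654, -0.03797517]), 'grip_width': 0.9998043700246347}
18.700000000000003
scene {'fx': 624.1744, 'fy': 624.1744, 'cx': 322.9382, 'cy': 231.8484, 'D': [-0.1278, 0.0, 0.0, 0.0, 0.0], 'R': [[0.4153, -0.9094, -0.0246], [-0.3979, -0.1573, -0.9039], [0.8181, 0.3852, -0.4271]], 't': [-303.9798, 284.5584, 899.6691]}
top {'fx': 599.7309, 'fy': 599.7309, 'cx': 332.5096, 'cy': 241.3931, 'D': [-0.1966, 0.0, 0.0, 0.0, 0.0], 'R': [[0.005, -1.0, -0.0083], [-0.9941, -0.004, -0.1081], [0.1081, 0.0088, -0.9941]], 't': [-71.4228, 585.3622, 1334.8011]}
```

View pics/scene0.png

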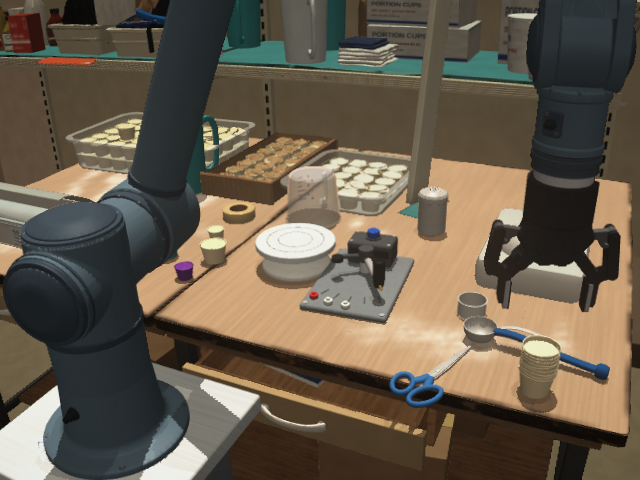

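View pics/top0.png

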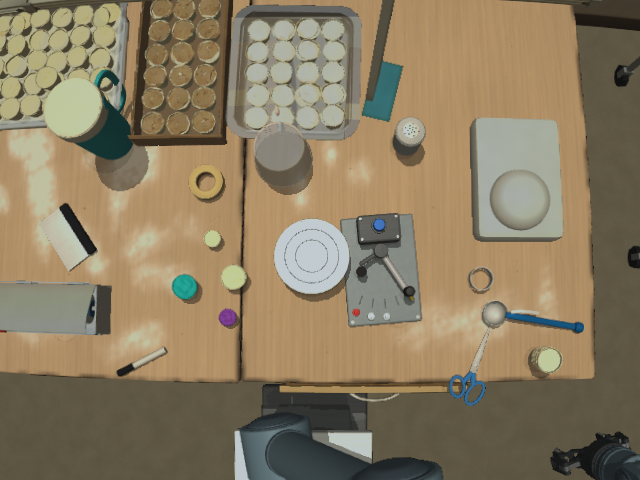

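Cup candidates in the top view:
- larger cream (233,277)
- smaller cream (213,239)
- turquoise (184,287)
- purple (228,317)
- cup stack (545,361)
- tray cups

By the description I want the larger cream one at (233,277). The red clip is at (356,312), the leftmost of the three.

```bash
cat > h.py <<'E'
from station import *
import cv2,numpy as np
def ray(s,uv):
    K=np.array([[s["fx"],0,s["cx"]],[0,s["fy"],s["cy"]],[0,0,1.]])
    p=cv2.undistortPoints(np.array([[uv]],float),K,np.array(s["D"]))[0,0]
    R=np.array(s["R"]);t=np.array(s["t"]); return -R.T@t, R.T@np.array([p[0],p[1],1])
def plane(s,uv,z):
    c,d=ray(s,uv); return c+d*(z-c[2])/d[2]
def tri(a,ua,b,ub):
    c1,d1=ray(a,ua);c2,d2=ray(b,ub)
    A=np.stack([d1,-d2],1); k=np.linalg.lstsq(A,c2-c1,rcond=None)[0]
    p,q=c1+d1*k[0],c2+d2*k[1]; return (p+q)/2,np.linalg.norm(p-q)
def proj(s,X):
    K=np.array([[s["fx"],0,s["cx"]],[0,s["fy"],s["cy"]],[0,0,1.]])
    return cv2.projectPoints(np.array([X],float),cv2.Rodrigues(np.array(s["R"]))[0],np.array(s["t"],float),K,np.array(s["D"]))[0][0,0]
def blob(s,lo,hi,box):
    x0,y0,x1,y1=box
    h=cv2.cvtColor(s["pixels"],cv2.COLOR_RGB2HSV)[y0:y1,x0:x1]
    m=cv2.inRange(h,np.array(lo),np.array(hi))
    n,l,st,c=cv2.connectedComponentsWithStats(m)
    i=1+np.argmax(st[1:,4]); return c[i]+[x0,y0],st[i]
E
python3 - <<'E'
from h import *
T=snapshot("top");S=snapshot("scene")
def crop(s,b,k,f):
    x0,y0,x1,y1=b; cv2.imwrite(f,cv2.resize(s["pixels"][y0:y1,x0:x1,::-1],None,fx=k,fy=k,interpolation=cv2.INTER_CUBIC))
crop(T,(160,200,440,340),2.8,"pics/c1.png")
crop(S,(160,200,440,340),2.8,"pics/c2.png")
print("button T",b1:=blob(T,(100,120,60),(130,255,255),(360,210,400,240)))
print("button S",b2:=blob(S,(100,120,40),(130,255,255),(355,220,400,250)))
print("btn top",plane(T,b1[0],79),tri(T,b1[0],S,b2[0]))
print("red T",r1:=blob(T,(0,140,80),(8,255,255),(345,300,366,322)))
print("red S",r2:=blob(S,(0,140,80),(8,255,255),(300,285,325,305)))
print(plane(T,r1[0],22),tri(T,r1[0],S,r2[0]))
print("cup",c:=blob(T,(18,40,150),(35,200,255),(218,260,250,295)),plane(T,c[0],43))
print("cupS",c:=blob(S,(18,40,120),(35,200,255),(195,235,232,270)),plane(S,c[0],21))
print("plat",p:=blob(T,(0,0,170),(180,40,255),(265,210,352,300)),plane(T,p[0],62))
E
```

```text
button T (array([378.81818182, 224.4       ]), array([ 13,   9,  12,  12, 110], dtype=int32))
button S (array([373.0754717 , 230.79245283]), array([13,  8, 11,  6, 53], dtype=int32))
btn top [ 618.64294766 -171.19827181   79.        ] (array([ 618.8022672 , -170.5189052 ,   74.69364837]), np.float64(2.122699122262928))
red T (array([355.71794872, 311.8974359 ]), array([ 8,  9,  7,  7, 39], dtype=int32))
red S (array([313.38461538, 294.75      ]), array([10,  6,  8,  8, 52], dtype=int32))
[ 425.85871452 -122.20190109   22.        ] (array([ 425.32462042, -121.47138919,   15.4858781 ]), np.float64(2.0856475982633906))
cup (array([232.30900243, 276.50851582]), array([  2,   4,  26,  26, 411], dtype=int32)) [503.61657796 157.34386139  43.        ]
cupS (array([212.90877193, 243.24210526]), array([  4,   2,  28,  13, 285], dtype=int32)) [532.1692499 179.7722396  21.       ]
plat (array([311.18296225, 255.73112294]), array([   9,    9,   75,   75, 4132], dtype=int32)) [550.10930024 -21.80364712  62.        ]
```

View pics/c1.png

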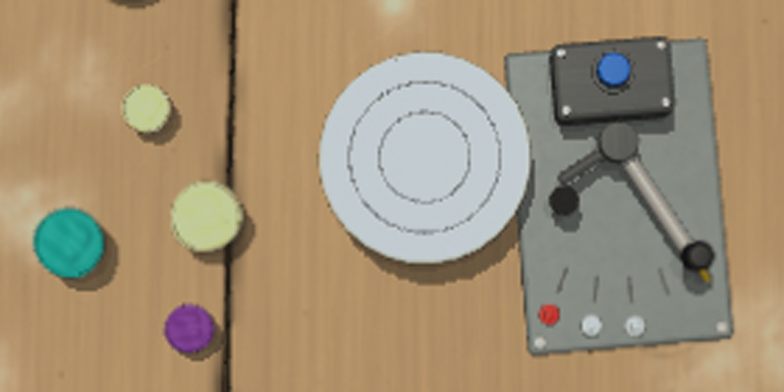

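View pics/c2.png

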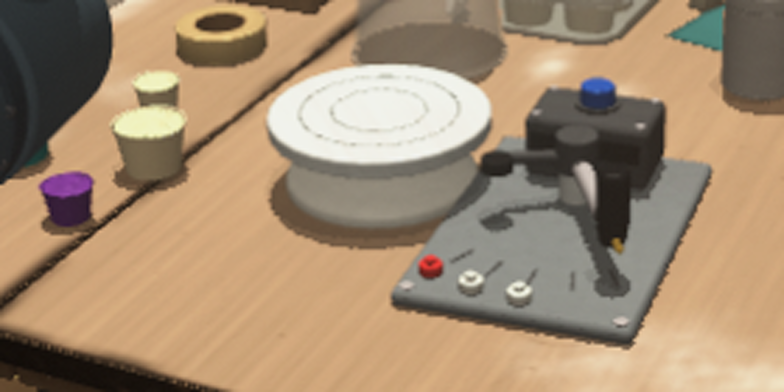

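The crops show the larger cream cup at c1 (206,216), which is (233,277) in the full top view. Both it and the smaller cream cup at (213,239) are cream, and this one is clearly the bigger. The red clip is leftmost, which I expect to be notch 0.96. Next I'll check the knob and the stand frame numerically.

```bash
cat >> h.py <<'E'
from scipy.spatial.transform import Rotation as Ro
def Rt(): 
    return Ro.from_euler('xyz',read_state()["tool_rot"]).as_matrix()
def toolshift(X):
    return Rt().T@(np.array(X,float)-read_state()["ee_pos"])
P=np.array([550.1,-21.8]); B=np.array([618.6,-171.2])
d=B-P; yaw=np.arctan2(d[1],d[0])-np.arctan2(-155,56)
c,s_=np.cos(yaw),np.sin(yaw); RS=np.array([[c,-s_],[s_,c]])
piv=P+RS@[0,-155]; k0=P+RS@[-97,-208]; a0=np.arctan2(*(k0-piv)[::-1])
def knob(th,r=110): return piv+r*np.array([np.cos(a0-th),np.sin(a0-th)])
E
python3 - <<'E'
from h import *
T=snapshot("top");S=snapshot("scene")
print("yaw",yaw,"piv",piv,"k0",k0)
for th in (0.48,.72,.96): print(th,proj(T,[*knob(th,148),22]))
k=blob(T,(0,0,0),(180,255,40),(400,280,418,300));print("knob T",k,plane(T,k[0],90))
print("expected knob top px",proj(T,[*k0,92]))
print(Rt().round(3))
print("cup tops", proj(S,[503.6,157.3,43]))
for th in np.linspace(0,1.05,8): print(th.round(2),knob(th).round(1),np.degrees(a0-th).round(1))
E
```

```text
yaw 0.08320316333393096 piv [ 562.98161557 -176.26379505] k0 [ 470.72185754 -237.14184568]
0.48 [386.1945611  316.40550035]
0.72 [370.6233891  316.12384705]
0.96 [355.54819239 312.11661814]
knob T (array([406.34285714, 292.28571429]), array([ 3,  7, 11, 10, 35], dtype=int32)) [ 469.01470536 -229.86518592   90.        ]
expected knob top px [409.78904728 291.47642394]
[[-0.     0.285 -0.959]
 [ 0.001 -0.959 -0.285]
 [-1.    -0.001 -0.   ]]
cup tops [213.224897   241.30245288]
0.0 [ 471.2 -236.8] -146.6
0.15 [ 463.1 -222.4] -155.2
0.3 [ 457.4 -207. ] -163.8
0.45 [ 454.  -190.9] -172.4
0.6 [ 453.  -174.4] -181.0
0.75 [ 454.5 -158. ] -189.6
0.9 [ 458.5 -142. ] -198.1
1.05 [ 464.7 -126.8] -206.7
```

The clip fit confirms that red is notch 0.96: it predicts (355.5,312.1) and I see (355.7,311.9). I'm moving above the knob now.

Request:
play_rows(rows=[20,-53,-96,0.06,0,0,70,40,-80,-144,0.12,0,0,70,50,-107,-192,0.18,0,0,70,60,-133,-240,0.23,0,0,70,70,-160,-288,0.23,0,0,70,80,-187,-336,0.23,0,0,70,80,-213,-384,0.23,0,0,70,80,-213,-384,0.23,0,0,70,80,-213,-384,0.23,0,0,70,80,-213,-384,0.23,0,0,60,80,-213,-384,0.23,0,0,60,80,-213,-384,0.23,0,0,60,80,-213,-384,0.23,0,0,60], newtons=25)

```text
time_s: 1.38
ee_pos: [471.7, -236.1, 150.8]
tool_rot: [-0.732, 1.57, 2.471]
contact_force: [-0.5, -0.1, 0.1]
grip_width: 0.703
```

```bash
python3 - <<'E'
from h import *
print(Rt().round(3), read_state()["ee_pos"], toolshift([471.2,-236.8,57]).round(1))
T=snapshot("top");S=snapshot("scene")
a=T["pixels"][200:340,320:460];b=S["pixels"][190:330,300:440]
cv2.imwrite("pics/g1.png",cv2.resize(np.hstack([a,b])[:,:,::-1],None,fx=2.8,fy=2.8,interpolation=cv2.INTER_CUBIC))
E
```

```text
[[-0.001  0.062 -0.998]
 [ 0.001 -0.998 -0.062]
 [-1.    -0.001  0.001]] [ 471.72240343 -236.07870108  150.75591455] [93.8  0.8  0.5]
```

View pics/g1.png

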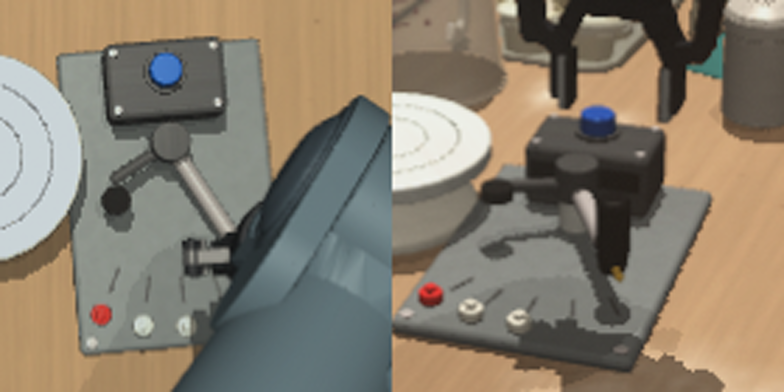

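The fingers straddle the knob, at columns 565 and 670 with the knob at 612. Descending and pinching.

Request:
play_rows(rows=[30,0.5,0.5,0,0,0,60,60,1,0.5,0,0,0,60,80,1,0.5,0,0,0,60,94,1,0.5,0,0,0,60,94,1,0.5,0,0,0,60,94,1,0.5,0,0,0,20,94,1,0.5,0,0,0,20,94,1,0.5,0,0,0,20,94,1,0.5,0,0,0,20,94,1,0.5,0,0,0,20,94,1,0.5,0,0,0,20], newtons=25)

```text
time_s: 2.4
ee_pos: [470.7, -236.0, 58.9]
tool_rot: [-1.925, 1.565, 1.277]
contact_force: [-1.8, 9.6, 7.6]
grip_width: 0.267
```

```bash
python3 - <<'E'
from h import *
st=read_state();print(st["grip_width"]*85.4,st["ee_pos"],st["contact_force"])
for th in [.1,.2,.3,.4,.5,.6,.7,.8,.9,1,1.03,1.05]: print(th,toolshift([*knob(th),57.0]).round(1))
S=snapshot("scene")
cv2.imwrite("pics/g2.png",cv2.resize(S["pixels"][150:340,250:450,::-1],None,fx=3,fy=3,interpolation=cv2.INTER_CUBIC))
E
```

```text
22.822377510564976 [ 470.68068341 -235.97969749   58.89701134] [-1.82607339  9.58090836  7.56372618]
0.1 [ 1.9 -8.9  4.6]
0.2 [  2.  -19.1   8.6]
0.3 [  2.  -29.7  11.6]
0.4 [  2.1 -40.5  13.5]
0.5 [  2.2 -51.5  14.3]
0.6 [  2.2 -62.5  14. ]
0.7 [  2.3 -73.4  12.6]
0.8 [  2.4 -84.1  10.1]
0.9 [  2.4 -94.5   6.6]
1 [   2.5 -104.5    2.1]
1.03 [   2.5 -107.4    0.5]
1.05 [   2.5 -109.4   -0.6]
```

View pics/g2.png

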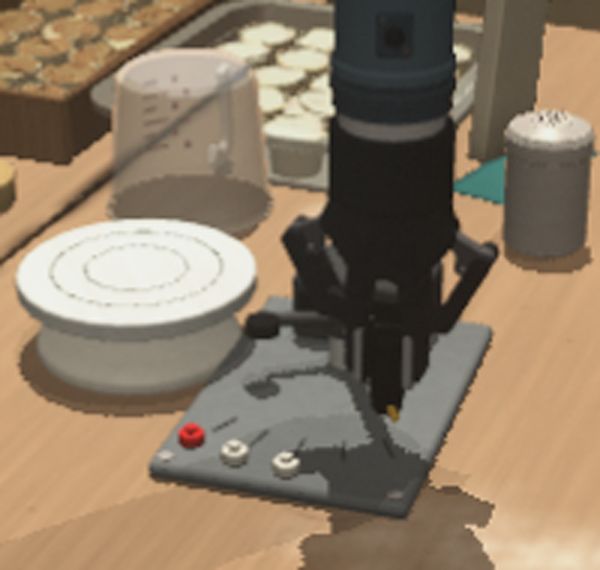

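The knob is pinched and the pads sit either side of it. Now the arc, turning the tool with the lever.

Request:
play_rows(rows=[0,-9,4.6,0.1,0,0,20,0,-19,8.6,0.2,0,0,20,0,-29.7,11.6,0.3,0,0,20,0,-40.5,13.5,0.4,0,0,20,0,-51.5,14.3,0.5,0,0,20,0,-62.5,14,0.6,0,0,20,0,-73.4,12.6,0.7,0,0,20,0,-84,10,0.8,0,0,20,0,-94.5,6.6,0.9,0,0,20,0,-104.5,2,1.0,0,0,20,0,-108.5,0,1.04,0,0,20,0,-108.5,0,1.04,0,0,20,0,-108.5,0,1.04,0,0,20,0,-108.5,0,1.04,0,0,20], newtons=25)

```text
time_s: 3.62
ee_pos: [319.5, -264.3, 61.2]
tool_rot: [-1.517, 1.504, 0.731]
contact_force: [-0.3, -0.0, 0.4]
grip_width: 0.235
```

```bash
python3 - <<'E'
from h import *
st=read_state();print(st["grip_width"]*85.4,st["ee_pos"],st["contact_force"],st["joint_positions"].round(2))
v=st["ee_pos"][:2]-piv; print("th",a0-np.arctan2(v[1],v[0])+2*np.pi,a0-np.arctan2(v[1],v[0]),np.hypot(*v))
S=snapshot("scene");T=snapshot("top")
cv2.imwrite("pics/g3.png",cv2.resize(np.hstack([S["pixels"][190:330,250:390],T["pixels"][200:340,320:460]])[:,:,::-1],None,fx=2.8,fy=2.8,interpolation=cv2.INTER_CUBIC))
E
```

```text
20.041312378169298 [ 319.54096828 -264.2747788    61.1588538 ] [-0.3053632  -0.02685315  0.40855562] [-0.9   0.2  -0.65  0.73  0.07  3.14]
th 6.519548244520511 0.23636293734092417 258.86151126164594
```

View pics/g3.png

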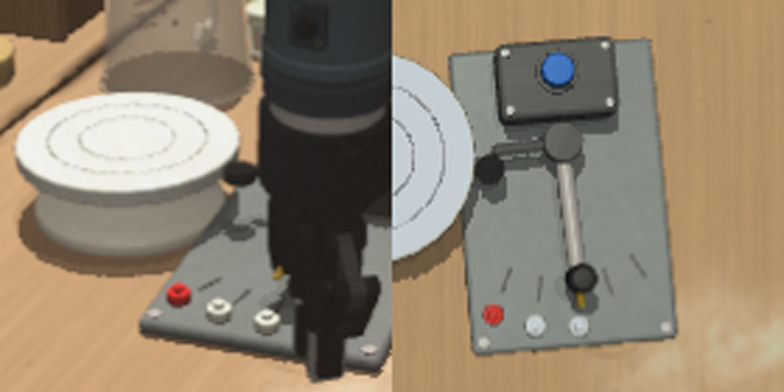

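My tool turn ran joint 6 into its range end at 3.14. The arm was deflected and slipped off the knob. The picture shows the pointer at (580,298) of the crop, in line with the right white clip, so the lever is held at the 0.48 notch and nothing else has moved. I'll lift, half-turn the wrist the other way (same grasp), and finish from 0.48.

```bash
cat >> h.py <<'E'
def target(A):
    a=np.radians(-73.4)-(A-2.85); y=np.array([np.cos(a),np.sin(a),0]); x=np.array([0,0,-1.])
    return np.stack([x,y,np.cross(x,y)],1)
def go(X,A):
    R=Rt(); return toolshift(X).round(1), Ro.from_matrix(R.T@target(A)).as_rotvec().round(3)
def shot(n,f,b=(0,0,640,480),k=1):
    s=snapshot(n); x0,y0,x1,y1=b
    cv2.imwrite(f,cv2.resize(s["pixels"][y0:y1,x0:x1,::-1],None,fx=k,fy=k,interpolation=cv2.INTER_CUBIC)); return s
E
python3 - <<'E'
from h import *
st=read_state();print(st["joint_positions"])
print(Rt().round(3)); print(go([340,-260,170],4.0)); print(go([400,-220,170],2.2))
E
```

```text
[-0.89571071  0.19864154 -0.64665582  0.73060452  0.0667087   3.14052323]
[[ 0.049 -0.778 -0.626]
 [ 0.046 -0.624  0.78 ]
 [-0.998 -0.067  0.005]]
(array([-107.6,  -26.1,   -9.9]), array([-0.035,  0.004,  0.067]))
(array([-102.9,  -97.8,  -16.3]), array([-1.834, -0.058,  0.051]))
```

Request:
play_rows(rows=[-25,0,0,-0.08,0,0.01,40,-50,-15,0,-0.2,0,0.02,50,-75,-35,-4,-0.32,-0.01,0.03,60,-100,-55,-8,-0.44,-0.02,0.04,60,-103,-75,-12,-0.56,-0.02,0.05,60,-103,-98,-16,-0.68,-0.03,0.05,60,-103,-98,-16,-0.8,-0.03,0.05,60,-103,-98,-16,-0.92,-0.04,0.05,60,-103,-98,-16,-1.04,-0.04,0.05,60,-103,-98,-16,-1.16,-0.04,0.05,60,-103,-98,-16,-1.28,-0.05,0.05,60,-103,-98,-16,-1.4,-0.05,0.05,60,-103,-98,-16,-1.52,-0.05,0.05,60,-103,-98,-16,-1.64,-0.05,0.05,60,-103,-98,-16,-1.76,-0.06,0.05,60,-103,-98,-16,-1.83,-0.06,0.05,60,-103,-98,-16,-1.83,-0.06,0.05,60])

```text
time_s: 5.13
ee_pos: [401.2, -219.6, 171.2]
tool_rot: [-2.682, 1.57, 1.398]
contact_force: [0.7, -1.2, -0.1]
grip_width: 0.709
```

```bash
python3 - <<'E'
from h import *
st=read_state();print(st["joint_positions"].round(3),st["ee_pos"],st["grip_width"],st["time_s"])
print(Rt().round(3))
T=shot("top","pics/t3.png",(320,200,460,340),4); shot("scene","pics/s3.png")
k=blob(T,(0,0,0),(180,255,40),(375,285,400,310));print(k,plane(T,k[0],92))
for th in (.45,.48,.5): print(proj(T,[*knob(th),92]),knob(th))
print(go([*knob(.48),150],0.17))
E
```

```text
[-0.64   0.171 -0.356  1.043  0.     1.563] [ 401.16644137 -219.6068525   171.20050297] 0.7085246103619751 5.1333
[[ 0.     0.807 -0.591]
 [ 0.001 -0.591 -0.807]
 [-1.    -0.    -0.   ]]
(array([384.44444444, 299.85185185]), array([ 7, 10,  9, 10, 27], dtype=int32)) [ 452.57395084 -182.08943816   92.        ]
[388.50401685 299.21660406] [ 453.95704759 -190.88034653]
[386.99109159 299.39500864] [ 453.56767419 -187.60352313]
[385.97950883 299.4885317 ] [ 453.36277681 -185.41312231]
(array([ 20.9,  23.5, -57.1]), array([-2.035e+00, -1.000e-03,  0.000e+00]))
```

View pics/t3.png

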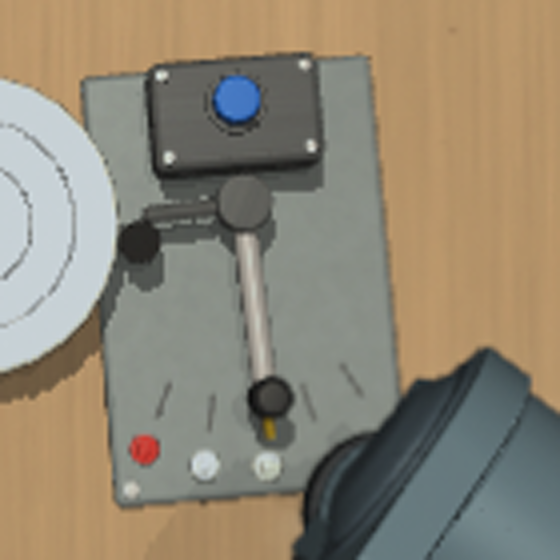

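View pics/s3.png

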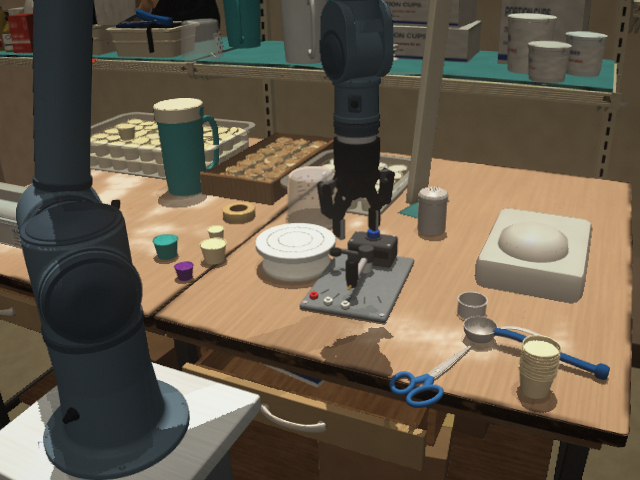

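The lever is held at 0.48: the knob is at T (387,299) and the pointer lines up with the right white clip. I'm moving over the knob while turning the wrist to A=0.17.

Request:
play_rows(rows=[5,4,-10,-0.12,0,0,60,10,8,-20,-0.24,0,0,60,15,12,-30,-0.36,0,0,60,20,16,-40,-0.48,0,0,60,21,20,-50,-0.6,0,0,60,21,23.5,-57,-0.72,0,0,60,21,23.5,-57,-0.84,0,0,60,21,23.5,-57,-0.96,0,0,60,21,23.5,-57,-1.08,0,0,60,21,23.5,-57,-1.2,0,0,60,21,23.5,-57,-1.32,0,0,60,21,23.5,-57,-1.44,0,0,60,21,23.5,-57,-1.56,0,0,60,21,23.5,-57,-1.68,0,0,60,21,23.5,-57,-1.8,0,0,60,21,23.5,-57,-1.92,0,0,60,21,23.5,-57,-2.03,0,0,60,21,23.5,-57,-2.03,0,0,60,21,23.5,-57,-2.03,0,0,60])

```text
time_s: 6.82
ee_pos: [453.9, -187.7, 150.2]
tool_rot: [1.909, 1.57, 1.729]
contact_force: [0.4, 0.2, -0.4]
grip_width: 0.703
```

```bash
python3 - <<'E'
from h import *
st=read_state();print(st["joint_positions"].round(3),st["ee_pos"],st["time_s"])
print(Rt().round(3))
print(go([*knob(.48),60],0.17))
E
```

```text
[-0.522  0.251 -0.311  1.009  0.    -0.342] [ 453.85870404 -187.6977283   150.15899011] 6.8167
[[-0.     0.179  0.984]
 [ 0.001  0.984 -0.179]
 [-1.     0.001 -0.   ]]
(array([90.2, -0. , -0.3]), array([-0.008, -0.   , -0.001]))
```

Request:
play_rows(rows=[30,0,0,0,0,0,60,60,0,0,0,0,0,60,78,0,0,0,0,0,60,90,0,0,0,0,0,60,90,0,0,0,0,0,60,90,0,0,0,0,0,20,90,0,0,0,0,0,20,90,0,0,0,0,0,20,90,0,0,0,0,0,20,90,0,0,0,0,0,20,90,0,0,0,0,0,20], newtons=25)

```text
time_s: 7.73
ee_pos: [455.1, -188.0, 61.5]
tool_rot: [0.119, 1.568, -0.062]
contact_force: [-0.5, 2.5, 6.5]
grip_width: 0.268
```

```bash
python3 - <<'E'
from h import *
st=read_state();print(st["grip_width"]*85.4,st["ee_pos"],st["contact_force"])
v=st["ee_pos"][:2]-piv; print("th",(a0-np.arctan2(v[1],v[0]))%6.2832,np.hypot(*v))
for th in [.55,.62,.69,.76,.83,.9,.97,1.03,1.05]: print(th,toolshift([*knob(th),st["ee_pos"][2]]).round(1))
E
```

```text
22.84485260714361 [ 455.08762229 -187.98345118   61.4991031 ] [-0.46099264  2.47335     6.5472032 ]
th 0.47507415609236503 108.52863274213286
0.55 [-0.   7.6 -3.5]
0.62 [-0.  15.1 -4.8]
0.69 [-0.  22.8 -5.7]
0.76 [-0.  30.5 -6. ]
0.83 [-0.  38.2 -5.7]
0.9 [ 0.  45.8 -4.9]
0.97 [ 0.  53.4 -3.6]
1.03 [ 0.  59.8 -2.1]
1.05 [ 0.  62.  -1.5]
```

Request:
play_rows(rows=[0,7.6,-2.5,0,0,0,20,0,15,-4,0,0,0,20,0,22.8,-5,0,0,0,20,0,30.5,-5.5,0,0,0,20,0,38.2,-5.5,0,0,0,20,0,45.8,-4.8,0,0,0,20,0,53.4,-3.6,0,0,0,20,0,58,-2.5,0,0,0,20,0,61,-1.8,0,0,0,20,0,61,-1.8,0,0,0,20,0,61,-1.8,0,0,0,20,0,61,-1.8,0,0,0,20], newtons=25)

```text
time_s: 8.73
ee_pos: [461.8, -128.5, 61.4]
tool_rot: [-1.952, 1.567, -2.134]
contact_force: [-5.1, -3.2, 3.4]
grip_width: 0.27
```

```bash
python3 - <<'E'
from h import *
st=read_state();print(st["grip_width"]*85.4,st["ee_pos"],st["contact_force"],st["joint_positions"].round(3))
v=st["ee_pos"][:2]-piv; print("th",(a0-np.arctan2(v[1],v[0]))%6.2832,np.hypot(*v))
shot("scene","pics/s4.png",(250,180,450,330),4);
E
```

```text
23.0981502150355 [ 461.79003989 -128.50227976   61.36337515] [-5.11813748 -3.15787746  3.36405881] [-0.401  0.316 -0.478  0.777 -0.004 -0.219]
th 1.0242770189134616 111.89681555237868
```

View pics/s4.png

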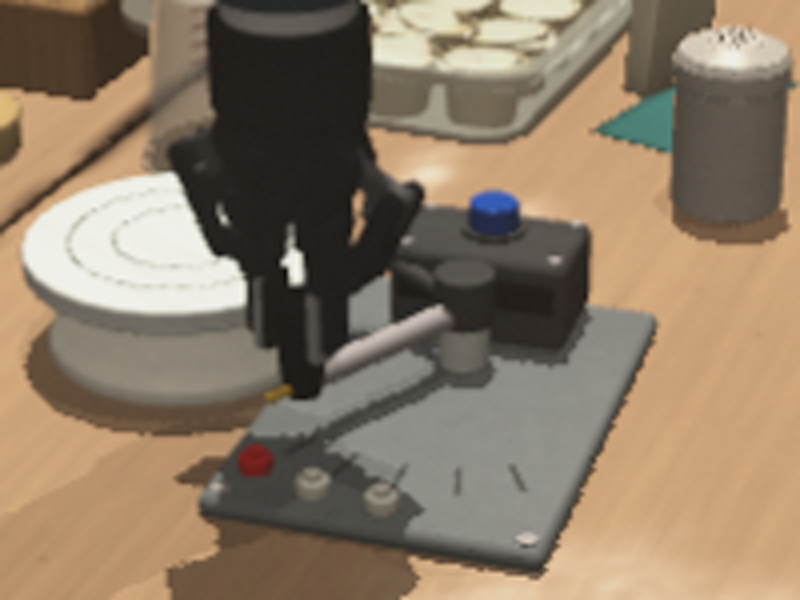

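Request:
play_rows(rows=[0,2,1,0,0,0,20,0,2,1,0,0,0,20,0,2,1,0,0,0,20,0,2,1,0,0,0,55,0,2,1,0,0,0,60,0,2,1,0,0,0,60,0,2,1,0,0,0,60,0,2,1,0,0,0,60,-30,2,1,0,0,0,60,-60,2,1,0,0,0,60,-90,2,1,0,0,0,70,-90,2,1,0,0,0,85])

```text
time_s: 9.78
ee_pos: [467.1, -127.7, 157.0]
tool_rot: [-0.563, 1.561, -0.745]
contact_force: [0.4, 0.7, 0.1]
grip_width: 0.937
```

```bash
python3 - <<'E'
from h import *
st=read_state();print(st["grip_width"]*85.4,st["ee_pos"],st["contact_force"],st["joint_positions"].round(3))
T=snapshot("top");S=snapshot("scene")
cv2.imwrite("pics/g5.png",cv2.resize(np.hstack([S["pixels"][190:330,250:390],T["pixels"][200:340,320:460]])[:,:,::-1],None,fx=2.8,fy=2.8,interpolation=cv2.INTER_CUBIC))
for th in (.72,.96): print(th,proj(S,[*knob(th,130),42]),proj(S,[*knob(th),92]))
print(go([503.6,157.3,150],0.17))
E
```

```text
79.98943439791928 [ 467.1001666  -127.69316661  157.04660076] [0.42490044 0.67477589 0.06860643] [-0.396  0.225 -0.326  1.01  -0.003 -0.214]
0.72 [333.27000955 284.23166388] [338.38774129 256.45713648]
0.96 [320.52897213 279.33341819] [327.45309366 252.63176719]
(array([  1.6, 286.5, -13.3]), array([-0.01 ,  0.002,  0.004]))
```

View pics/g5.png

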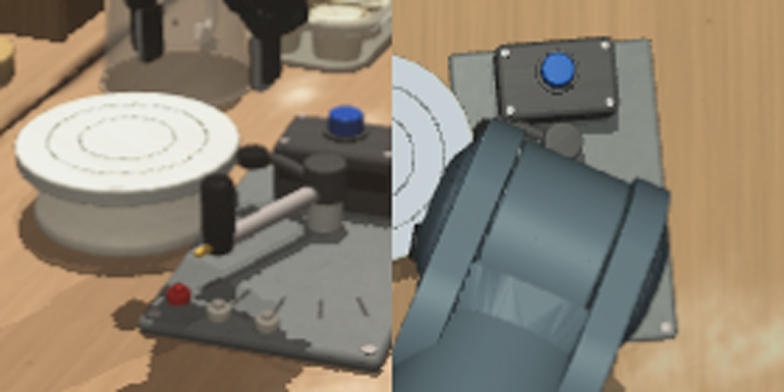

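The lever is held at 0.96: I see the pointer at S (322,279) and predicted (320.5,279.3). Next, the cup.

Request:
play_rows(rows=[0,30,-1,0,0,0,85,0,60,-3,0,0,0,85,0,95,-4,0,0,0,85,0,130,-6,0,0,0,85,0,165,-8,0,0,0,85,0,200,-9,0,0,0,85,0,235,-11,0,0,0,85,0,265,-12,-0.01,0,0,85,1,286.5,-13.3,-0.01,0,0,85,1,286.5,-13.3,-0.01,0,0,85,1,286.5,-13.3,-0.01,0,0,85,1,286.5,-13.3,-0.01,0,0,85])

```text
time_s: 10.88
ee_pos: [502.6, 156.8, 149.3]
tool_rot: [-1.54, 1.565, -1.712]
contact_force: [0.2, -1.1, 0.0]
grip_width: 0.996
```

```bash
python3 - <<'E'
from h import *
st=read_state();print(st["grip_width"]*85.4,st["ee_pos"],st["contact_force"],st["joint_positions"].round(3))
T=shot("top","pics/t6.png",(150,190,450,340),2.6);S=shot("scene","pics/s6.png",(100,100,400,325),2.6)
for th in (.72,.96): print(th,proj(T,[*knob(th),92]),proj(T,[*knob(th,130),42]))
print(Rt().round(3),go([503.6,157.3,8],0.17))
E
```

```text
85.08831543428944 [502.55092979 156.83150788 149.32907837] [ 0.16185453 -1.05511437  0.03727434] [ 0.185  0.321 -0.217  1.035 -0.005  0.357]
0.72 [374.81905839 299.16907817] [372.21757856 308.29165973]
0.96 [363.03291384 296.03831546] [358.79049302 304.72351219]
[[ 0.     0.172  0.985]
 [-0.005  0.985 -0.172]
 [-1.    -0.005  0.001]] (array([141.9,   1.8,   0.3]), array([-0.001,  0.001,  0.005]))
```

View pics/t6.png

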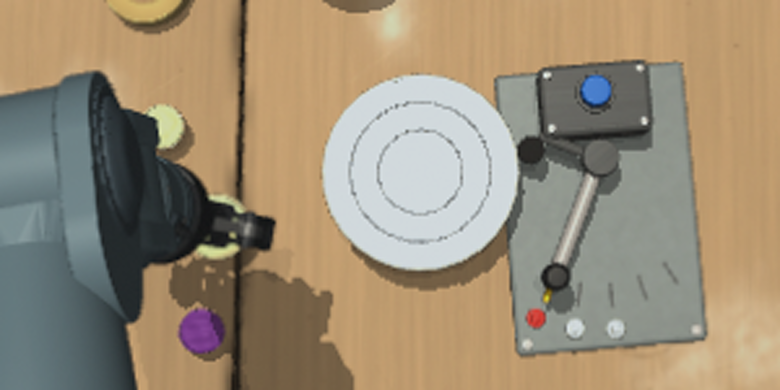

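View pics/s6.png

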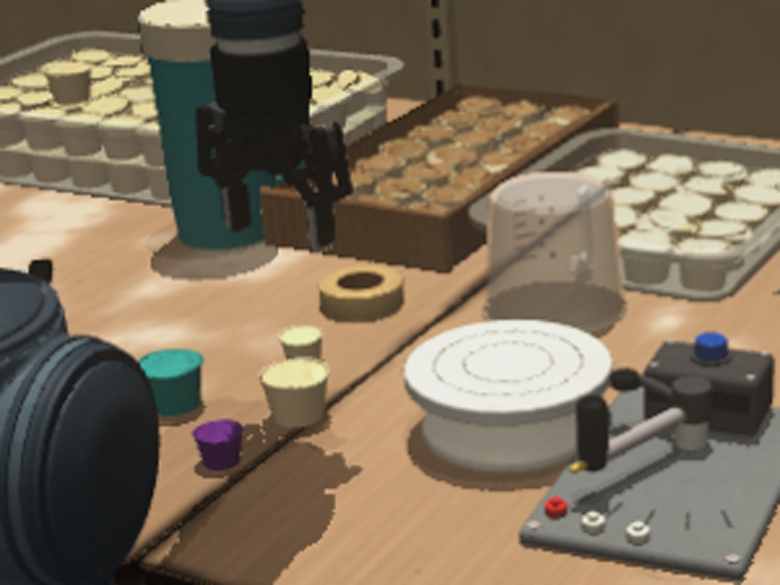

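Lever confirmed in line with the red clip from above. Descending on the cup.

Request:
play_rows(rows=[35,1,0.5,0,0,0.005,85,70,1.5,0.5,0,0,0.005,85,100,2,0.5,0,0,0.005,85,125,2,0.5,0,0,0.005,85,140,2,0.5,0,0,0.005,85,145.5,2,0.5,0,0,0.005,85,145.5,2,0.5,0,0,0.005,85], newtons=20)

```text
time_s: 11.57
ee_pos: [502.4, 156.3, 3.1]
tool_rot: [-2.643, 1.569, -2.818]
contact_force: [0.4, -0.5, 0.5]
grip_width: 0.996
```

```bash
python3 - <<'E'
from h import *
st=read_state();print(st["grip_width"]*85.4,st["ee_pos"],st["contact_force"],go([503.6,157.3,4],0.17))
T=shot("top","pics/t7.png",(170,230,290,320),6);S=shot("scene","pics/s7.png",(150,170,290,290),5)
E
```

```text
85.07735406610666 [502.40365649 156.25535047   3.07762689] [ 0.35234285 -0.46335631  0.4886997 ] (array([-0.9,  1.2,  1. ]), array([-0.003, -0.002,  0.001]))
```

View pics/s7.png

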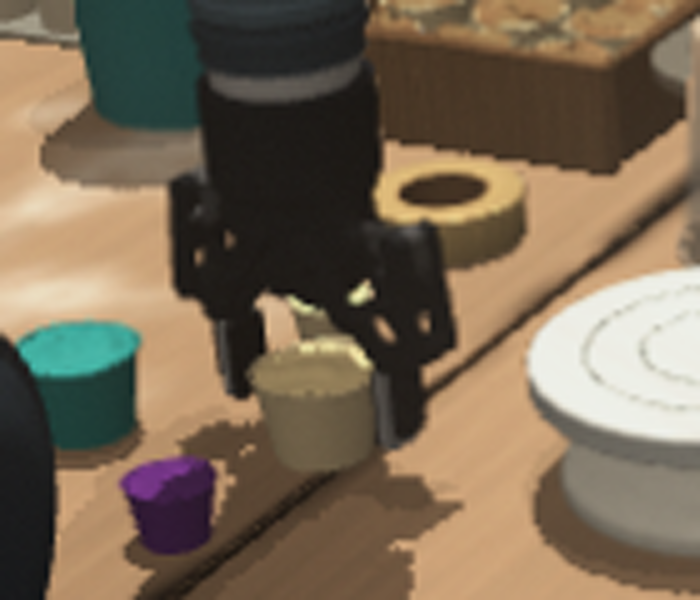

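The cup sits between the fingers. Closing.

Request:
play_rows(rows=[0,1,1,0,0,0,75,0,1,1,0,0,0,68,0,1,1,0,0,0,60,0,1,1,0,0,0,52,0,1,1,0,0,0,46,0,1,1,0,0,0,42,0,1,1,0,0,0,42,0,1,1,0,0,0,42,0,1,1,0,0,0,42], newtons=20)

```text
time_s: 12.42
ee_pos: [507.1, 158.0, 6.8]
tool_rot: [0.222, 1.566, 0.048]
contact_force: [-0.9, -0.4, 6.4]
grip_width: 0.659
```

```bash
python3 - <<'E'
from h import *
st=read_state();print(st["grip_width"]*85.4,st["ee_pos"],st["contact_force"],Rt().round(3))
S=shot("scene","pics/s8.png",(150,170,290,290),5)
E
```

```text
56.28629628561624 [507.10846236 157.95653433   6.80841746] [-0.8565589  -0.39162782  6.38768772] [[ 0.005  0.173  0.985]
 [ 0.     0.985 -0.173]
 [-1.     0.001  0.005]]
```

View pics/s8.png

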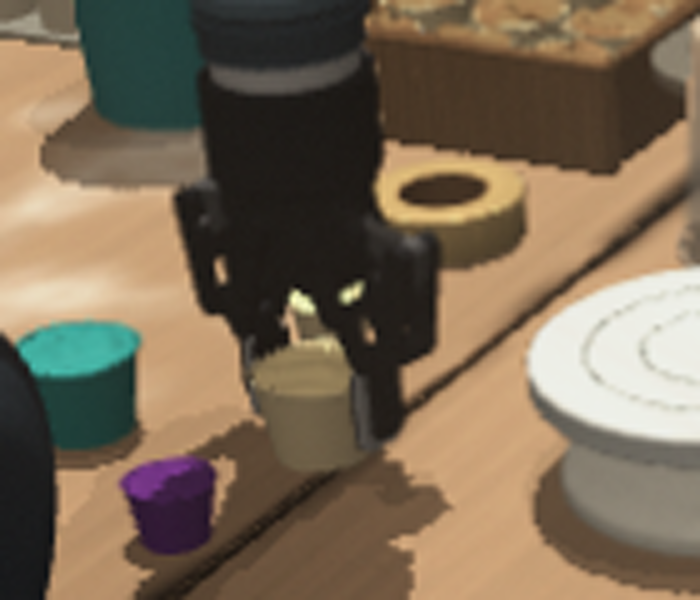

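Request:
play_rows(rows=[-10,0,0,0,0,0,42,-25,0,0,0,0,0,42,-45,0,0,0,0,0,42,-70,0,0,0,0,0,42,-95,0,0,0,0,0,42,-120,0,0,0,0,0,42,-120,0,0,0,0,0,42,-120,0,0,0,0,0,42], newtons=20)

```text
time_s: 13.13
ee_pos: [508.1, 158.3, 129.1]
tool_rot: [0.293, 1.561, 0.119]
contact_force: [0.2, -0.3, -0.8]
grip_width: 0.662
```

```bash
python3 - <<'E'
from h import *
st=read_state();print(st["grip_width"]*85.4,st["ee_pos"],st["contact_force"],Rt().round(3))
S=shot("scene","pics/s9.png",(130,110,290,290),3.3);T=shot("top","pics/t9.png",(190,230,290,310),6)
E
```

```text
56.50478227673837 [508.07008918 158.34078702 129.05473944] [ 0.21449019 -0.30025153 -0.82993252] [[ 0.01   0.173  0.985]
 [ 0.001  0.985 -0.173]
 [-1.     0.003  0.009]]
```

View pics/s9.png

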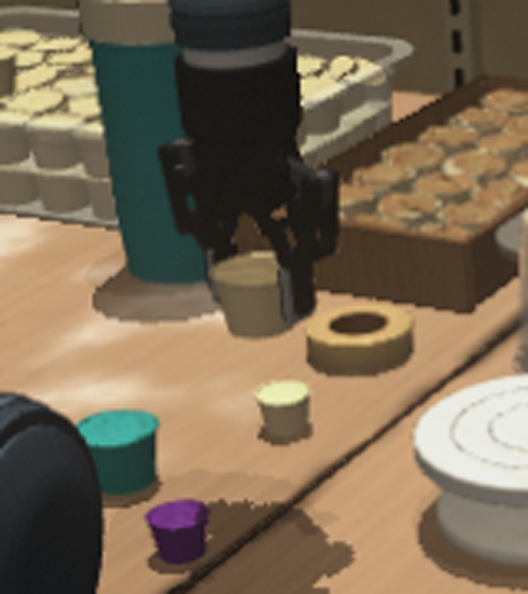

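View pics/t9.png

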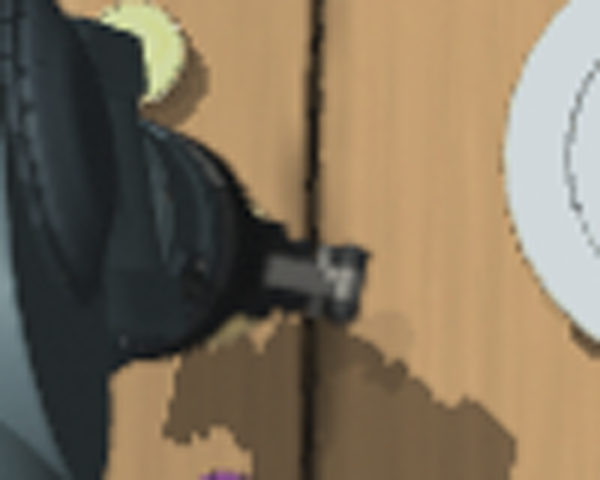

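The cup is lifted and upright. Moving over the platter.

```bash
python3 - <<'E'
from h import *
print(go([552,-22,125],0.17))
E
```

```text
(array([   1.6, -169.2,   76.6]), array([-0.002,  0.004, -0.001]))
```

Request:
play_rows(rows=[0,-10,4,0,0,0,42,0,-28,13,0,0.004,0,42,0,-50,23,0,0.004,0,42,0,-75,34,0,0.008,0,42,0,-100,45,0,0.008,0,42,0,-125,57,0,0.008,0,42,0,-147,67,0,0.008,0,42,1,-162,73,0,0.008,0,42,1,-169,76.5,0,0.008,0,42,1,-169,76.5,0,0.008,0,42,1,-169,76.5,0,0.008,0,42], newtons=20)

```text
time_s: 14.15
ee_pos: [551.1, -21.8, 124.7]
tool_rot: [2.919, 1.565, 2.744]
contact_force: [-0.9, 0.5, -0.5]
grip_width: 0.655
```

```bash
python3 - <<'E'
from h import *
st=read_state();print(st["grip_width"]*85.4,st["ee_pos"],st["contact_force"],Rt().round(3),st["joint_positions"].round(2))
print(go([552,-22,71],0.17))
S=shot("scene","pics/s10.png",(220,130,420,280),4)
E
```

```text
55.95997501807084 [551.10515352 -21.76673124 124.68974146] [-0.87320968  0.48625546 -0.54053673] [[-0.006  0.174  0.985]
 [ 0.002  0.985 -0.174]
 [-1.     0.001 -0.006]] [-0.16  0.39 -0.18  1.    0.    0.02]
(array([53.7, -0.1,  1.2]), array([-0.003, -0.006, -0.001]))
```

View pics/s10.png

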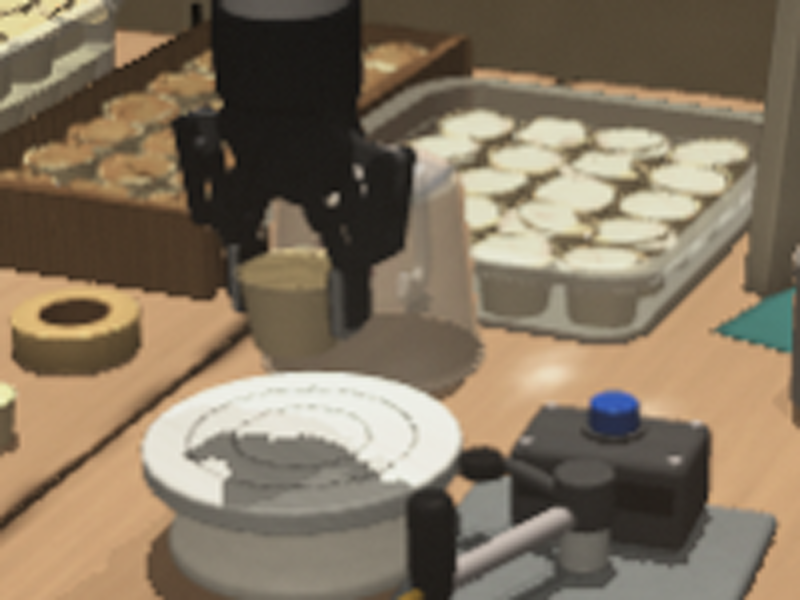

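Request:
play_rows(rows=[12,0,0.5,0,-0.003,0,42,25,0,1,0,-0.006,0,42,37,0,1,0,-0.006,0,42,46,0,1,0,-0.006,0,42,51,0,1,0,-0.006,0,42,53,0,1,0,-0.006,0,42,53,0,1,0,-0.006,0,42,53,0,1,0,-0.006,0,42], newtons=20)

```text
time_s: 14.87
ee_pos: [552.2, -21.1, 72.4]
tool_rot: [0.922, 1.569, 0.749]
contact_force: [0.1, 0.0, -0.9]
grip_width: 0.664
```

```bash
python3 - <<'E'
from h import *
st=read_state();print(st["grip_width"]*85.4,st["ee_pos"],st["contact_force"],Rt().round(3))
S=shot("scene","pics/s11.png",(240,170,370,290),5)
print(proj(S,[*P,62]), proj(S,[*P,105]))
E
```

```text
56.69700758585748 [552.1675133  -21.06278178  72.35025035] [ 0.10175247  0.030082   -0.89570519] [[ 0.001  0.173  0.985]
 [ 0.001  0.985 -0.173]
 [-1.     0.001  0.001]]
[295.77991024 238.05591856] [294.88755763 219.43709533]
```

View pics/s11.png

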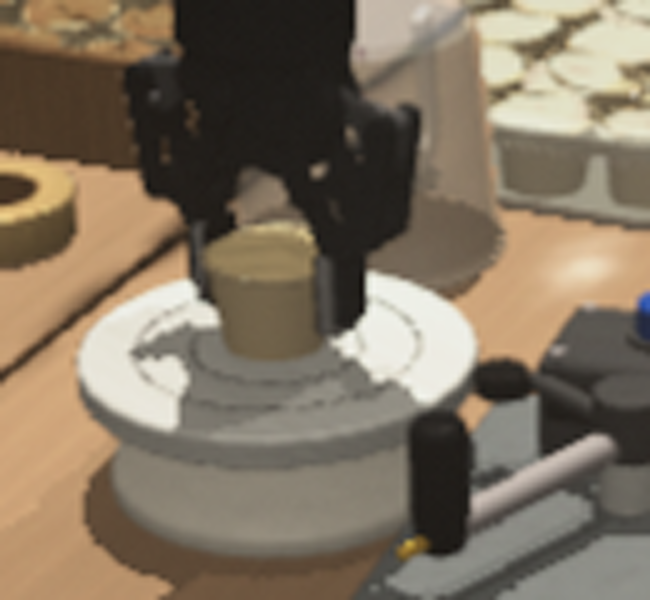

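The cup base is centred at about (273,338) in the crop, against a platter centre of (279,340), so it's within about 3 mm. Lowering the last few mm.

Request:
play_rows(rows=[1.2,-1.5,0,0,0,0,42,2.4,-1.5,0,0,0,0,42,3.5,-1.5,0,0,0,0,42,3.5,-1.5,0,0,0,0,42,3.5,-1.5,0,0,0,0,42], newtons=20)

```text
time_s: 15.33
ee_pos: [552.1, -22.7, 69.0]
tool_rot: [0.81, 1.569, 0.636]
contact_force: [-0.3, 0.0, -1.1]
grip_width: 0.656
```

Request:
play_rows(rows=[0.7,0,0,0,0,0,42,1.4,0,0,0,0,0,42,2,0,0,0,0,0,42,2,0,0,0,0,0,42], newtons=20)

```text
time_s: 15.67
ee_pos: [552.4, -22.7, 68.4]
tool_rot: [0.461, 1.568, 0.288]
contact_force: [-3.6, -0.4, 8.7]
grip_width: 0.66
```

Contact, with an upward reaction of 8.7 N. Easing and opening.

Request:
play_rows(rows=[-0.8,0,0,0,0,0,42,-0.8,0,0,0,0,0,58,-0.8,0,0,0,0,0,62,-0.8,0,0,0,0,0,68,-0.8,0,0,0,0,0,76,-0.8,0,0,0,0,0,85,-0.8,0,0,0,0,0,85,-0.8,0,0,0,0,0,85,-0.8,0,0,0,0,0,85], newtons=20)

```text
time_s: 16.42
ee_pos: [552.4, -22.7, 69.1]
tool_rot: [0.484, 1.568, 0.311]
contact_force: [-0.2, -0.7, -0.3]
grip_width: 0.996
```

```bash
python3 - <<'E'
from h import *
st=read_state();print(st["grip_width"]*85.4,st["ee_pos"],st["contact_force"],Rt().round(3))
S=shot("scene","pics/s12.png",(240,170,370,290),5)
E
```

```text
85.04808311668262 [552.42872767 -22.73989592  69.11318721] [-0.21573227 -0.73610235 -0.30031486] [[ 0.003  0.173  0.985]
 [ 0.001  0.985 -0.173]
 [-1.     0.001  0.003]]
```

View pics/s12.png

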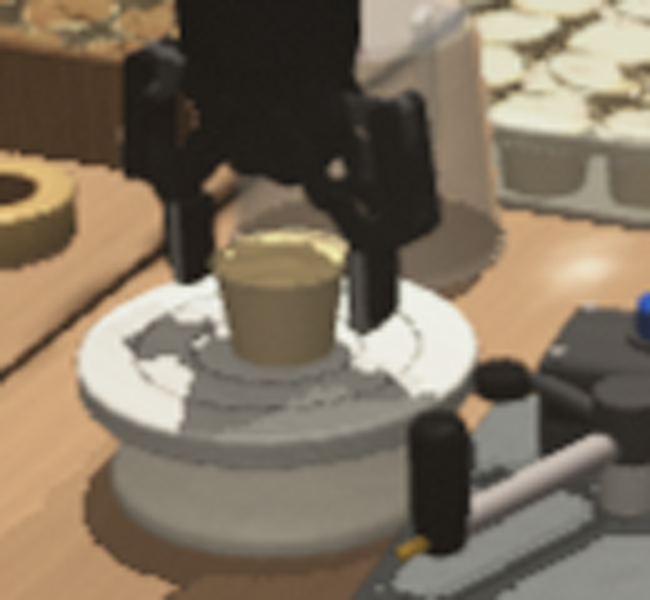

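The cup stands clear of both pads. Retreating straight up, then over to the button.

Request:
play_rows(rows=[-15,0,0,0,0,0,85,-40,0,0,0,0,0,85,-65,0,0,0,0,0,85,-85,0,0,0,0,0,85,-85,0,0,0,0,0,60,-85,0,0,0,0,0,20,-85,0,0,0,0,0,0], newtons=20)

```text
time_s: 17.05
ee_pos: [551.8, -22.7, 153.4]
tool_rot: [0.642, 1.569, 0.469]
contact_force: [-0.9, -0.2, -0.7]
grip_width: 0.596
```

```bash
python3 - <<'E'
from h import *
print(read_state()["ee_pos"],go([618.7,-170.8,130],0.17))
E
```

```text
[551.77383593 -22.74104529 153.43305691] (array([  23.4, -134.3,   91.5]), array([-0.002,  0.002, -0.001]))
```

Request:
play_rows(rows=[0,-20,14,0,0,0,0,0,-45,31,0,0,0,0,0,-75,51,0,0,0,0,5,-105,71,0,0,0,0,15,-125,85,0,0,0,0,23,-134,91.5,0,0,0,0,23,-134,91.5,0,0,0,0,23,-134,91.5,0,0,0,0,23,-134,91.5,0,0,0,0], newtons=20)

```text
time_s: 17.8
ee_pos: [617.8, -169.0, 129.7]
tool_rot: [1.808, 1.568, 1.635]
contact_force: [-0.2, 0.4, 0.5]
grip_width: -0.001
```

```bash
python3 - <<'E'
from h import *
st=read_state();print(st["grip_width"]*85.4,st["ee_pos"],st["contact_force"],go([618.7,-170.8,82],0.17))
T=snapshot("top");S=snapshot("scene")
cv2.imwrite("pics/g13.png",cv2.resize(np.hstack([S["pixels"][180:330,250:410],T["pixels"][190:340,260:420]])[:,:,::-1],None,fx=2.4,fy=2.4,interpolation=cv2.INTER_CUBIC))
c=blob(T,(18,40,120),(40,200,255),(285,235,335,285));print("cup",c,plane(T,c[0],105))
E
```

```text
-0.12172875281235575 [ 617.75294305 -168.97412383  129.7232028 ] [-0.23300106  0.40993301  0.458617  ] (array([47.7, -1.7,  1.3]), array([-0.001, -0.001, -0.002]))
cup (array([311.68996416, 253.58243728]), array([ 14,   6,  27,  26, 558], dtype=int32)) [551.12096221 -24.76486688 105.        ]
```

View pics/g13.png

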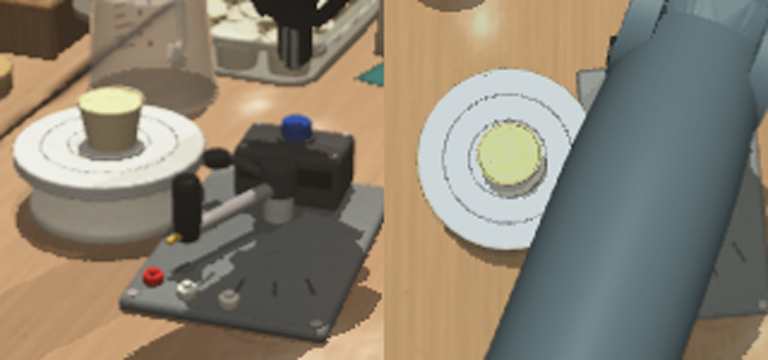

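The cup stands 3 mm from the platter centre, and the lever is still at the red clip. Descending to just above the button, then pressing.

Request:
play_rows(rows=[20,-1,0.5,0,0,0,0,36,-1.5,1,0,0,0,0,44,-1.5,1,0,0,0,0,47,-1.5,1,0,0,0,0,49,-1.5,1,0,0,0,0,51,-1.5,1,0,0,0,0,53,-1.5,1,0,0,0,0,55,-1.5,1,0,0,0,0,57,-1.5,1,0,0,0,0,58,-1.5,1,0,0,0,0,58,-1.5,1,0,0,0,0,58,-1.5,1,0,0,0,0,58,-1.5,1,0,0,0,0], newtons=20)

```text
time_s: 18.98
ee_pos: [620.1, -170.8, 73.5]
tool_rot: [0.42, 1.567, 0.248]
contact_force: [1.0, 0.2, 4.3]
grip_width: -0.002
```

Request:
play_rows(rows=[1.5,0,0,0,0,0,0,3,0,0,0,0,0,0,3,0,0,0,0,0,0,3,0,0,0,0,0,0,3,0,0,0,0,0,0,3,0,0,0,0,0,0,3,0,0,0,0,0,0,3,0,0,0,0,0,0,3,0,0,0,0,0,0,3,0,0,0,0,0,0,3,0,0,0,0,0,0,3,0,0,0,0,0,0,3,0,0,0,0,0,0,3,0,0,0,0,0,0,3,0,0,0,0,0,0,3,0,0,0,0,0,0])

```text
time_s: 20.32
ee_pos: [620.1, -170.8, 70.6]
tool_rot: [0.408, 1.567, 0.236]
contact_force: [-0.8, 0.6, 5.3]
grip_width: -0.0
```

```bash
python3 - <<'E'
from h import *
st=read_state();print(st["ee_pos"],st["contact_force"])
shot("scene","pics/s14.png",(240,170,440,320),4)
E
```

```text
[ 620.1286987  -170.82243595   70.62709246] [-0.77986924  0.59965252  5.32209425]
```

View pics/s14.png

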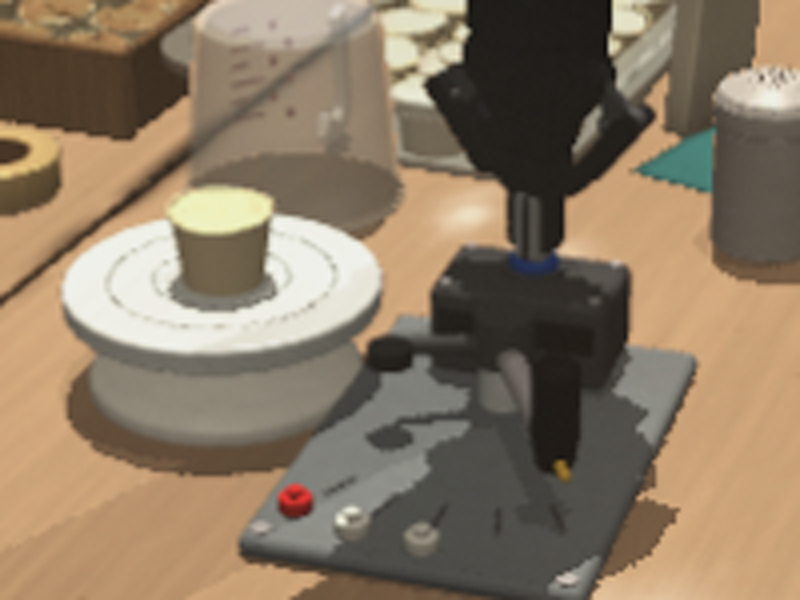

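The lever has sprung back, with the pointer at S (380,287), and the cup is standing. Lifting off and backing away to check.

Request:
play_rows(rows=[-5,0,0,0,0,0,0,-15,0,0,0,0,0,0,-35,0,0,0,0,0,0,-65,0,0,0,0,0,0,-95,0,0,0,0,0,0,-120,-20,0,0,0,0,0,-130,-50,0,0,0,0,0,-130,-85,0,0,0,0,0,-130,-120,0,0,0,0,0,-130,-150,-10,0,0,0,0,-130,-180,-30,0,0,0,0,-130,-200,-40,0,0,0,0,-130,-200,-40,0,0,0,0,-130,-200,-40,0,0,0,0,-130,-200,-40,0,0,0,0])

```text
time_s: 21.62
ee_pos: [546.0, -360.6, 200.1]
tool_rot: [0.674, 1.567, 0.502]
contact_force: [-0.1, 0.3, -0.2]
grip_width: 0.001
```

```bash
python3 - <<'E'
from h import *
st=read_state();print(st["ee_pos"],st["contact_force"],st["time_s"],abs(st["dq"]).max())
T=shot("top","pics/t15.png");S=shot("scene","pics/s15.png")
c=blob(T,(18,40,120),(40,200,255),(285,235,335,285));print("cup",c[0],plane(T,c[0],105))
k=blob(T,(0,0,0),(180,255,40),(400,280,418,300));print("knob T",k[0], "was 406.3,292.3")
E
```

```text
[ 546.01108894 -360.55035224  200.09896102] [-0.08270589  0.29330727 -0.24842501] 21.6167 0.02320812033448502
cup [311.4741533  254.98752228] [548.0852391  -24.32591913 105.        ]
knob T [406.4375  292.34375] was 406.3,292.3
```

View pics/t15.png

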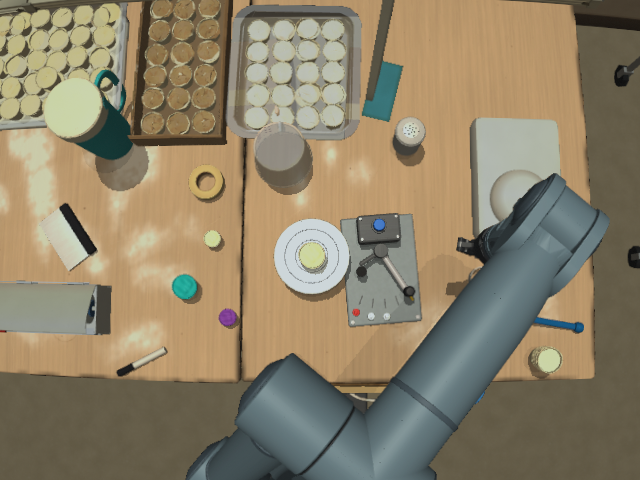

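View pics/s15.png

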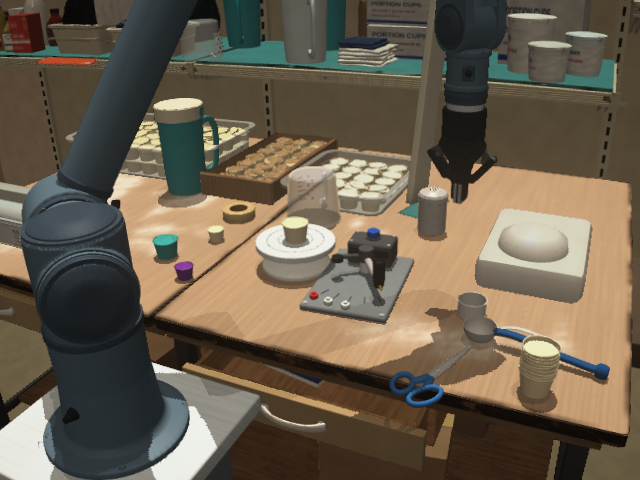

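The top view shows the knob back at (406.4,292.3), the same as at the start. The cup is on the platter at (311.5,255.0), the button is up, and the tape roll at (207,183) and ring cutter at scene (472,305) haven't moved. Handing in.

```bash
python3 -c "
from station import *
print(close_job())"
```

```text
the job is handed in; nothing more can be done
None
```

The job is handed in at about 22 s of robot time. I swung the brake lever to the red clip's notch (0.96) and let go, and the ratchet held it there. I then stood the larger cream cup on the platter and held the release button down until the lever sprang back to off.

**Last checks:**
- **Lever:** with the brake on, the pointer was in line with the red clip in both views. After release, the knob was back at its starting pixel.
- **Cup:** it is standing about 3 mm from the platter's centre, inside the inner ring.
- **Button and bystanders:** the button looks up again, and the tape roll and ring cutter haven't moved in the pictures. The gripper is clear of everything.
- **Not tested:** I judged the platter free from the lever being off and did not turn it.

**What went wrong:** on the first swing I turned the wrist too far. Joint 6 reached 3.1405 against its listed limit of 3.14, and the fingers slipped off the knob with the lever held at 0.48. I lifted off, turned the wrist half round and finished the swing from there. That joint reading is right at its limit, and I can't tell whether it counts as out of range.

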